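# Snap the lid on the mixing pot and run it on the touch mixer

### The arm

A 7-joint arm with a two-finger parallel gripper is mounted at the origin on a cart in front of the work surface, level with it; the furniture and walls round the work are solid. World frame = base frame: x ahead of the robot, y to its left, z up, the work surface at z = 0. Lengths are in m, angles in rad, forces in N, time in s.
With the tool pointing down it reaches from about 0.4 to 0.9 m from the base axis. Payload 5.6 kg.
Tool frame: the origin (TCP) lies midway between the tips of the shut fingers; the grasp point (between the pads) lies 19 mm behind it; z points along the fingers, y is the direction in which the jaws open and shut (so a half turn about z gives the same grasp; the last joint's range is limited). The gripper opens to 92 mm and grips with 3 to 60 N. Pads are 20 mm wide; open, the fingers measure 128 mm over their backs; the gripper's body (75 mm by 189 mm) begins 69 mm behind the grasp point.
Start: joints at [1.077, 0.468, -0.012, 1.603, 0.006, 1.071, -0.056], TCP at [0.283, -0.585, 0.215] pointing down, gripper open.
Joint ranges: [-2.53, 2.53], [-0.31, 2.02], [-1.57, 1.55], [0.28, 2.44], [-1.29, 4.43], [0.15, 1.84], [-2.92, 2.92]. Speed limits (rad/s): [2.57, 2.57, 3.14, 3.14, 3.14, 3.14, 3.14].

### API

Orientations are given as a unit quaternion [x, y, z, w].
In Python, from bench import env gives the robot as it stands. The module is installed in compiled form; this text tells all that it offers.
- The arm moves only by the tool step_arm, never from a script. Its arguments are lists of equal length, an entry for each row: "jaw": the finger opening in m, from 0 to 0.0919; "linear": the shift along the tool's x, y, z in m, a list of three; "dr": the turn, a rotation vector about the tool's x, y, z in degrees, a list of three. In form: {"jaw": [jaw, ...], "linear": [[x, y, z], ...], "dr": [[rx, ry, rz], ...]}. A call has 1 to 8 rows; each row is the pose to reach, as a shift and turn from the pose commanded when the call began, along the tool's axes at that moment; what a row does not reach only later rows make up. A row lasts 1/8 s, in which the tool goes at most 62.5 mm and 10.7 degrees, less where a joint would pass 70% of its speed; a pose out of reach is approached as far as the arm can. A call with a gripper value outside its range is refused whole. The fingers move at their own pace and stop on an object; "squeeze" is the grip in N (left out, the last holds). Time passes only in rows, so rows that repeat a pose let the fingers close. It gives the time, the measured TCP pose, the force and the opening at its end, in the units of the state.
- env.get_obs(): the state, without advancing time (a new reading comes with each control period).
- env.get_image(name): name is "scene" or "top" or "wrist"; returns a dict with "color" (480x640x3 uint8, blue, green, red), "z_map" (480x640 float32, m along the optical axis (not along the pixel's ray), 0 where there is no reading), "intrinsics" (3x3 intrinsics, pixels), "R" (3x3) and "t" (3): a world point X has camera coordinates R X + t. Camera axes: x right, y down, z forward; pixel columns grow to the right and rows downward; lengths in m; the calibration is good to about 2 mm. A picture is of the moment at which its call begins.
- env.hand_in(): hands the job in, once; it reports no verdict.
Trained networks look in a picture, given as the dict that the camera call returned (one of the last four; its "shot" number tells which), for a name from the list of things; names that differ only in an ending like _2 or _b are one class to them, and where a whole thing is asked for, a point or a joint stands for the part that bears it (a point fixed in the world has none). Each returns a list of dicts, best first, with "score" (0 to 1); they miss things now and then, are a little off and sometimes report something else, mostly with a low value. They report only what shows in the picture. A call takes as long as a camera call. They do not tell look-alikes from the thing itself.
- env.search_frame(picture, label): "xyz" ([x, y, z] in m, in the coordinates of the camera as it stood for that picture, good to about 4 mm: the middle of the surface that is visible of it).
The state is a dict: "time_s": time; "joint_pos": joint angles; "joint_vel": joint speeds; "tau": joint torques, N m; "tool_pos": TCP position; "eef_rot": TCP orientation; "force": force on the tool from outside, world axes, zero at the start; "ft_torque": the same for the moment, N m; "gripper_width": opening from 0.0 (shut) to 1.0 (fully open).
Only numpy, scipy, OpenCV 4.12 (cv2) and the standard library are available. Lean on these libraries where they do the work, as an engineer would, in place of code of your own. Each camera call takes 0.05 s, during which the arm holds its last target. There are 200 camera calls.

### The job

Snap the loose lid onto the open mixing pot, fully home and level, then stand the closed pot upright in the cup of the touch mixer and push it down so that the cup sinks about 8 mm against its spring: the mixer runs only while it is held there, between 5 and 11 mm down. The job ends holding: finish with the pot still pressed down at that depth and do not let go. Leave the other things on the table where they are.

Things in the scene. Friction and masses are not known exactly. Their poses are not given: they have to be found in the camera images.
- lid_mid (a point): Centre of the loose snap lid: white round cap, flat top, ribbed edge, 51 mm across, 17 mm high, 25 g, lying on the table right way up (hollow side down). Point 8.5 mm above its lower edge; z is its axis. Grip it across the ribbed edge.
- lid: The same lid; origin at the centre of its lower edge. It slips over the pot's neck (1 mm play, tapered rim) and rests on a springy snap bead, 7 mm too high; 8 to 15 N straight down on the middle of its top snap it home and it stays on. Home: lower edge 52 mm, centre 60.5 mm, top 69 mm above the pot's foot, lid level.
- pot_mid (a point): Point on the axis of the open mixing pot, 33 mm above its foot; z is its axis. White round plastic pot standing loose: body 52 mm across and 48 mm high, then a neck 41 mm across up to the rim, 66 mm above the foot; about 0.1 kg, two steel mixing balls fixed inside. With the lid home it can be gripped across body and lid.
- pot: The same pot; origin at the centre of its foot.
- cup_mouth (a point): Centre of the mouth of the mixer's black rubber cup, a round socket; the point sinks with the cup, z is up. At rest 112 mm above the table, 20 mm above the grey collar round it. Cup 16 mm deep, 55 mm wide inside, flared mouth, 66 mm outside; a pot fully in has its foot 16 mm below this point.
- mixer: Touch mixer, fixed to the table: white box 170 x 128 mm, 80 mm high, sloping grey panel with dial and rocker switch in front (-x of its frame), cup on top. Origin under the box's centre; the cup's axis is 20 mm behind it (+x). A white line round the cup is level with the top of the collar at 8 mm pressed.
- cup (a joint): How far the cup is pressed down, in m: 0 at rest (up), 0.015 at the bottom stop. The spring needs 4 N to start and then 1 N per mm, so 12 N at 8 mm; it comes up when let go. The mixer runs from 0.005 to 0.011.
- jar_left: Bystander: closed ink jar, 48 mm wide, 50 mm high; origin under its centre.
- jar_right: Bystander: closed ink jar, 48 mm wide, 50 mm high; origin under its centre.
- roller: Bystander: ink roller with a wooden handle, 164 mm long, lying; origin under its centre.
- gouge_a: Bystander: lino gouge with a pear-shaped wooden handle, 112 mm long, lying; origin under its centre.
- gouge_b: Bystander: lino gouge with a pear-shaped wooden handle, 112 mm long, lying; origin under its centre.
- tape: Bystander: roll of masking tape lying flat, 100 mm wide, 24 mm high; origin under its centre.
- rubbing_pad: Bystander: round rubbing pad for printing with a wooden grip, 95 mm wide, 27 mm high; origin under its centre.
- rubber_eraser: Bystander: eraser, 43 x 19 x 13 mm; origin under its centre.
Things that resemble listed ones, but are neither listed nor needed, are in the scene too. Leave any blue look-alike of the pot alone.

How it is judged:
By the outcome, as a careful person would: the job done as asked, in the order asked, and still so for the second after the job is handed in, while the arm keeps its last pose, push and grip.
It also fails if it takes over 64 s, if anything falls off the work surface, if the arm or the gripper's body presses on something with over 40 N, if the wrist force passes 120 N, or if a joint passes its speed limit or range.

## Working session

There is one attempt and no reset: what is moved stays moved. The work goes in short steps, Python scripts to look and compute and a tool call to move; the robot and the scene stay as the last step left them, time stands still between calls to the robot, and variables do not carry over. Pictures are saved under pics/ and viewed, about 8 in all and at most 12, crops included, and the job is handed in when it is done.

Besides the shell and the picture viewer there is one more tool, called after "Emit:" by a JSON object that holds its "api" and its "payload", one argument or row to a line. step_arm: Moves the arm, as the interface text tells. Its arguments: {"type":"object","properties":{"jaw":{"type":"array"},"linear":{"type":"array"},"dr":{"type":"array"},"squeeze":{"type":"number"}},"required":["jaw","linear","dr"]}

```bash
mkdir -p pics
cat > h.py <<'E'
import numpy as np, cv2
from bench import env
from scipy.spatial.transform import Rotation as Ro
def world(p,xyz): return p["R"].T@(np.array(xyz)-p["t"])
def pix(p,X):
    c=p["R"]@np.array(X)+p["t"]; q=p["intrinsics"]@c; return q[:2]/q[2]
def cloud(p):
    z=p["z_map"].astype(float); K=p["intrinsics"]; v,u=np.mgrid[:z.shape[0],:z.shape[1]]
    c=np.stack([(u-K[0,2])/K[0,0]*z,(v-K[1,2])/K[1,1]*z,z],-1)
    w=(c-p["t"])@p["R"]; w[z==0]=np.nan; return w
def find(p,names,n=3):
    for l in names:
        for d in env.search_frame(p,l)[:n]:
            w=world(p,d["xyz"]); print(l,round(d["score"],2),w.round(3),pix(p,w).round())
def tool(X):
    o=env.get_obs(); return Ro.from_quat(o["eef_rot"]).inv().apply(np.array(X)-o["tool_pos"])
E
python3 - <<'E'
from h import *
o=env.get_obs(); print({k:np.round(v,3) for k,v in o.items()})
s=env.get_image("scene");t=env.get_image("top")
cv2.imwrite("pics/s.png",s["color"]);cv2.imwrite("pics/t.png",t["color"])
for p in(t,s):
    find(p,["lid","pot","mixer","cup_mouth"]);print()
E
```

```text
{'time_s': np.float64(0.0), 'joint_pos': array([ 1.077,  0.468, -0.012,  1.604,  0.006,  1.071, -0.056]), 'joint_vel': array([-0.001, -0.001, -0.001, -0.001,  0.001,  0.001,  0.   ]), 'tau': array([ 0.0000e+00, -5.2057e+01, -1.2000e-02, -2.4375e+01, -5.7000e-02,
        1.7000e-02,  0.0000e+00]), 'tool_pos': array([ 0.283, -0.585,  0.214]), 'eef_rot': array([ 0.975,  0.223, -0.   , -0.001]), 'force': array([ 0.225,  0.644, -1.057]), 'ft_torque': array([-0.018, -0.037,  0.023]), 'gripper_width': np.float64(1.002)}
lid 0.98 [0.539 0.059 0.017] [301. 248.]
lid 0.73 [0.565 0.181 0.047] [244. 236.]
pot 0.94 [0.483 0.252 0.049] [211. 274.]
pot 0.8 [0.571 0.183 0.043] [244. 233.]
pot 0.78 [ 0.485 -0.032  0.047] [343. 270.]
mixer 0.85 [ 0.508 -0.168  0.08 ] [408. 257.]
cup_mouth 0.93 [ 0.533 -0.17   0.094] [410. 244.]
cup_mouth 0.5 [0.564 0.185 0.048] [243. 236.]

lid 0.84 [0.532 0.065 0.013] [315. 280.]
pot 0.89 [0.547 0.186 0.042] [265. 290.]
pot 0.81 [0.468 0.255 0.043] [253. 330.]
pot 0.69 [ 0.473 -0.026  0.043] [363. 271.]
mixer 0.81 [ 0.484 -0.152  0.07 ] [404. 238.]
cup_mouth 0.71 [ 0.53  -0.175  0.1  ] [401. 214.]
cup_mouth 0.18 [ 0.485 -0.152  0.069] [404. 238.]
```

View pics/t.png

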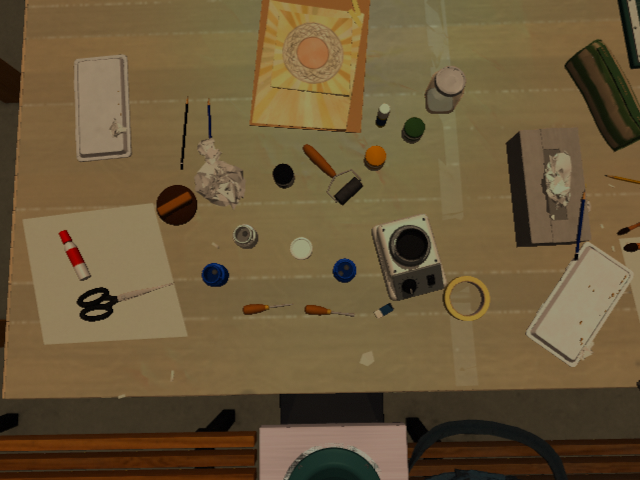

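View pics/s.png

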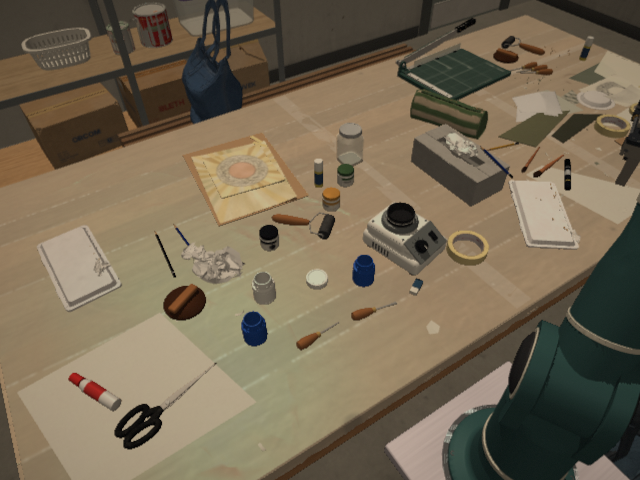

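The scene shows the white open pot at (244,236) in the top view, beside its two blue look-alikes at (211,274) and (343,270). The lid is at (301,248) and the mixer cup at (410,244). I'll go above the lid next.

Emit:
{"api": "step_arm", "payload": {
  "jaw": [0.0919,0.0919,0.0919,0.0919,0.0919,0.0919,0.0919,0.0919],
  "linear": [
    [0.512,-0.469,0],
    [0.512,-0.469,0],
    [0.512,-0.469,0],
    [0.512,-0.469,0],
    [0.512,-0.469,0],
    [0.512,-0.469,0],
    [0.512,-0.469,0],
    [0.512,-0.469,0]
  ],
  "dr": [
    [0,0,0],
    [0,0,0],
    [0,0,0],
    [0,0,0],
    [0,0,0],
    [0,0,0],
    [0,0,0],
    [0,0,0]
  ]
}}

```text
time_s: 1.5
tool_pos: [0.4686, -0.1187, 0.2151]
eef_rot: [0.975, 0.223, 0.001, 0.0]
force: [0.4, -0.7, -0.1]
gripper_width: 0.999
```

Emit:
{"api": "step_arm", "payload": {
  "jaw": [0.0919,0.0919,0.0919,0.0919,0.0919],
  "linear": [
    [0.14,-0.13,0.02],
    [0.14,-0.13,0.02],
    [0.14,-0.13,0.02],
    [0.14,-0.13,0.02],
    [0.14,-0.13,0.02]
  ],
  "dr": [
    [0,0,0],
    [0,0,0],
    [0,0,0],
    [0,0,0],
    [0,0,0]
  ]
}}

```text
time_s: 2.12
tool_pos: [0.5371, 0.0572, 0.1943]
eef_rot: [0.975, 0.224, -0.0, 0.0]
force: [0.3, 0.1, -0.4]
gripper_width: 1.001
```

Run:
```python
from h import *
w=env.get_image("wrist"); cv2.imwrite("pics/w1.png",w["color"])
print(w["R"].round(2),w["t"].round(3),env.get_obs()["tool_pos"])
find(w,["lid","pot"])
C=cloud(w); m=(C[...,2]>0.01)&(C[...,2]<0.025)&(np.hypot(C[...,0]-.539,C[...,1]-.06)<.05)
P=C[m]; print(m.sum(),np.nanmedian(P,0)); 
(c,r)=cv2.minEnclosingCircle(P[:,:2].astype(np.float32)); print(c,r,tool([*c,0]).round(4))
q=np.percentile(P,[1,99],axis=0); print(q.round(4),q.mean(0))
```

```text
[[ 0.44 -0.9  -0.  ]
 [-0.86 -0.42  0.28]
 [-0.26 -0.12 -0.96]] [-0.182  0.461  0.516] [0.53707057 0.05611172 0.19446858]
lid 0.56 [0.539 0.063 0.014] [312. 206.]
pot 0.86 [0.484 0.243 0.041] [ 66. 177.]
pot 0.82 [0.568 0.183 0.049] [176. 108.]
pot 0.79 [ 0.49  -0.028  0.047] [385. 315.]
2873 [0.53831049 0.06105246 0.01555377]
(0.5375208258628845, 0.06075318902730942) 0.026063695549964905 [ 0.0027 -0.0048  0.1947]
[[0.5139 0.0371 0.0125]
 [0.5618 0.0848 0.0176]] [0.53781824 0.0609433  0.01507099]
```

View pics/w1.png

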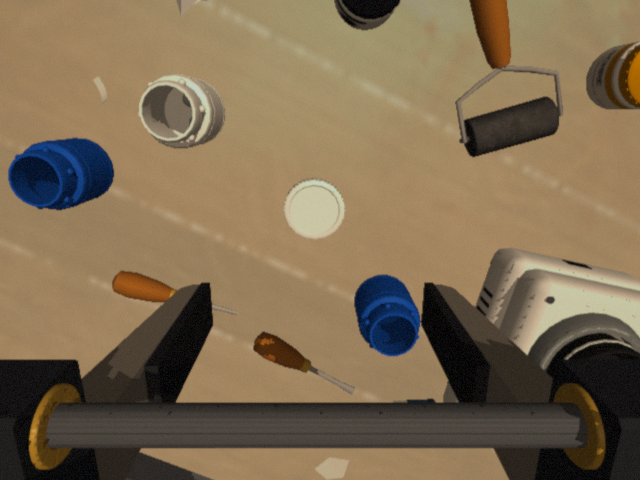

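Emit:
{"api": "step_arm", "payload": {
  "jaw": [0.0919,0.0919,0.0919,0.0919,0.0919,0.045,0.045,0.045],
  "linear": [
    [0.003,-0.005,0.06],
    [0.003,-0.005,0.12],
    [0.003,-0.005,0.17],
    [0.003,-0.005,0.19],
    [0.003,-0.005,0.19],
    [0.003,-0.005,0.19],
    [0.003,-0.005,0.19],
    [0.003,-0.005,0.19]
  ],
  "dr": [
    [0,0,0],
    [0,0,0],
    [0,0,0],
    [0,0,0],
    [0,0,0],
    [0,0,0],
    [0,0,0],
    [0,0,0]
  ],
  "squeeze": 20
}}

```text
time_s: 3.28
tool_pos: [0.5384, 0.0632, 0.0055]
eef_rot: [0.975, 0.223, 0.001, 0.0]
force: [-1.4, -0.1, 0.2]
gripper_width: 0.697
```

Run:
```python
from h import *
o=env.get_obs();print(o["gripper_width"]*.0919,o["tool_pos"],o["force"])
t=env.get_image("top");s=env.get_image("scene")
for p in (t,s):
    C=cloud(p)
    for n,c in(("pot",(.565,.183)),("cup",(.533,-.17))):
        zr=(.055,.075) if n=="pot" else (.105,.12)
        m=(C[...,2]>zr[0])&(C[...,2]<zr[1])&(np.hypot(C[...,0]-c[0],C[...,1]-c[1])<.05)
        P=C[m]
        if len(P)>3: print(n,len(P),np.percentile(P,[2,50,98],axis=0).round(3),[np.round(v,4) for v in cv2.minEnclosingCircle(P[:,:2].astype(np.float32))])
```

```text
0.06400837826658909 [0.53838714 0.06321978 0.00550656] [-1.449537   -0.06798612  0.20610526]
pot 129 [[0.545 0.164 0.055]
 [0.565 0.183 0.064]
 [0.586 0.203 0.068]] [array([0.5658, 0.184 ]), np.float64(0.0232)]
cup 231 [[ 0.501 -0.202  0.105]
 [ 0.534 -0.172  0.111]
 [ 0.562 -0.139  0.115]] [array([ 0.5319, -0.17  ]), np.float64(0.0329)]
pot 157 [[0.543 0.164 0.056]
 [0.556 0.186 0.061]
 [0.582 0.202 0.068]] [array([0.5626, 0.1834]), np.float64(0.0224)]
cup 182 [[ 0.497 -0.201  0.105]
 [ 0.529 -0.174  0.11 ]
 [ 0.56  -0.139  0.114]] [array([ 0.5278, -0.1707]), np.float64(0.0342)]
```

Emit:
{"api": "step_arm", "payload": {
  "jaw": [0.045,0.045,0.045,0.045,0.045,0.045,0.045,0.045],
  "linear": [
    [0,0,0],
    [0,0,0],
    [0,0,0],
    [0,0,0],
    [0,0,-0.01],
    [0,0,-0.06],
    [0,0,-0.12],
    [0,0,-0.13]
  ],
  "dr": [
    [0,0,0],
    [0,0,0],
    [0,0,0],
    [0,0,0],
    [0,0,0],
    [0,0,0],
    [0,0,0],
    [0,0,0]
  ]
}}

```text
time_s: 4.38
tool_pos: [0.5403, 0.064, 0.1388]
eef_rot: [0.975, 0.224, 0.004, 0.0]
force: [-0.4, -0.5, -1.1]
gripper_width: 0.552
```

```bash
cat > pot.py <<'E'
from h import *
import sys
o=env.get_obs();print(o["gripper_width"]*.0919,o["tool_pos"],o["force"])
w=env.get_image("wrist"); cv2.imwrite("pics/%s.png"%sys.argv[1],w["color"])
C=cloud(w)
m=(C[...,2]>.059)&(C[...,2]<.072)&(np.hypot(C[...,0]-.565,C[...,1]-.184)<.04)
P=C[m];print(len(P),np.percentile(P,[1,50,99],axis=0).round(4),[np.round(v,4) for v in cv2.minEnclosingCircle(P[:,:2].astype(np.float32))])
E
python3 pot.py w2
```

```text
0.050709760173183537 [0.54030551 0.06402025 0.1388477 ] [-0.36104516 -0.51779632 -1.12841915]
1665 [[0.5468 0.1634 0.0592]
 [0.5675 0.1821 0.0643]
 [0.5855 0.2016 0.0667]] [array([0.5658, 0.183 ]), np.float64(0.0227)]
```

View pics/w2.png

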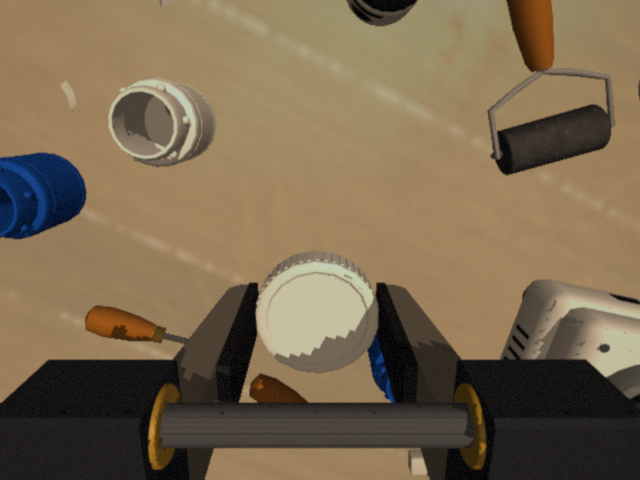

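```bash
cat > lid.py <<'E'
from h import *
o=env.get_obs();T=o["tool_pos"];print(T,o["eef_rot"].round(4))
w=env.get_image("wrist");C=cloud(w);R=Ro.from_quat(o["eef_rot"])
L=R.inv().apply((C-T).reshape(-1,3))
g=cv2.cvtColor(w["color"],cv2.COLOR_BGR2GRAY).reshape(-1)
m=(np.abs(L[:,1])<.027)&(np.abs(L[:,0])<.03)&(L[:,2]>-.03)&(L[:,2]<.01)&(g>110)
P=L[m];top=np.median(P[:,2]);P=P[P[:,2]<top+.006]
print(len(P),"top z tool",top,np.percentile(P,[1,99],axis=0).round(4),[np.round(v,4) for v in cv2.minEnclosingCircle(P[:,:2].astype(np.float32))])
Q=P[np.abs(P[:,2]-top)<.003];A=np.c_[Q[:,:2],np.ones(len(Q))];print("tilt",np.degrees(np.linalg.lstsq(A,Q[:,2],rcond=None)[0][:2]).round(2))
print("pot axis in tool",R.inv().apply(np.array([.5658,.183,.066])-T).round(4))
E
python3 lid.py
```

```text
[0.53961891 0.06366616 0.13799568] [9.747e-01 2.235e-01 2.900e-03 5.000e-04]
8658 top z tool -0.010497954195535264 [[-0.0176 -0.0242 -0.0123]
 [ 0.0234  0.0211 -0.006 ]] [array([-0.0011, -0.0007]), np.float64(0.0259)]
tilt [-0.24  0.53]
pot axis in tool [ 0.0752 -0.0962  0.0722]
```

Emit:
{"api": "step_arm", "payload": {
  "jaw": [0.045,0.045,0.045,0.045,0.045,0.045],
  "linear": [
    [0.04,-0.048,0.01],
    [0.07,-0.09,0.02],
    [0.076,-0.0955,0.035],
    [0.076,-0.0955,0.035],
    [0.076,-0.0955,0.035],
    [0.076,-0.0955,0.035]
  ],
  "dr": [
    [0,0,0],
    [0,0,0],
    [0,0,0],
    [0,0,0],
    [0,0,0],
    [0,0,0]
  ]
}}

```text
time_s: 5.22
tool_pos: [0.565, 0.1807, 0.0998]
eef_rot: [0.975, 0.222, 0.0, 0.0]
force: [-0.6, 0.5, 1.1]
gripper_width: 0.549
```

```bash
python3 lid.py; python3 pot.py w3
```

```text
[0.56495598 0.18070177 0.09983362] [9.750e-01 2.223e-01 1.000e-04 4.000e-04]
8656 top z tool -0.010477276812890776 [[-0.0174 -0.0243 -0.0123]
 [ 0.0234  0.0211 -0.0058]] [array([-0.0014, -0.0005]), np.float64(0.026)]
tilt [-0.27  0.46]
pot axis in tool [ 0.0018 -0.0017  0.0338]
0.05053204199774865 [0.56504344 0.1809894  0.100034  ] [ 0.80379191 -0.19658248  0.09054395]
793 [[0.5616 0.1706 0.0592]
 [0.5813 0.1925 0.0642]
 [0.586  0.2036 0.0667]] [array([0.5699, 0.1862]), np.float64(0.0197)]
```

View pics/w3.png

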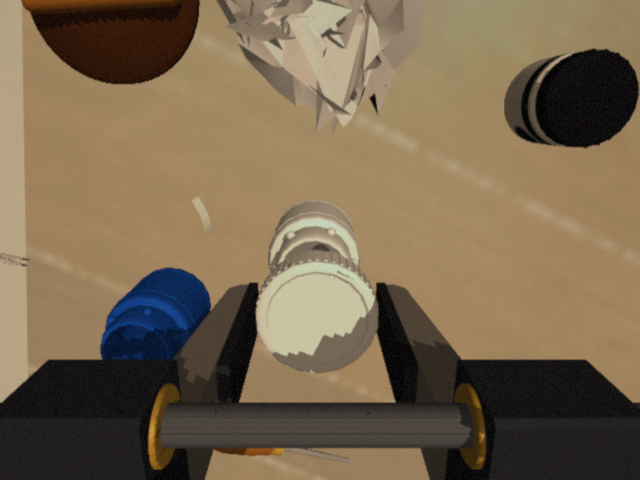

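Emit:
{"api": "step_arm", "payload": {
  "jaw": [0.045,0.045,0.045,0.045,0.045,0.045],
  "linear": [
    [0.003,-0.001,0.01],
    [0.003,-0.001,0.02],
    [0.003,-0.001,0.026],
    [0.003,-0.001,0.03],
    [0.003,-0.001,0.033],
    [0.003,-0.001,0.033]
  ],
  "dr": [
    [0,0,0],
    [0,0,0],
    [0,0,0],
    [0,0,0],
    [0,0,0],
    [0,0,0]
  ]
}}

```text
time_s: 6.08
tool_pos: [0.5668, 0.1846, 0.0664]
eef_rot: [0.975, 0.224, -0.0, 0.0]
force: [0.3, -0.3, -0.6]
gripper_width: 0.547
```

Emit:
{"api": "step_arm", "payload": {
  "jaw": [0.045,0.045,0.045],
  "linear": [
    [0,0,0.002],
    [0,0,0.002],
    [0,0,0.002]
  ],
  "dr": [
    [0,0,0],
    [0,0,0],
    [0,0,0]
  ]
}}

```text
time_s: 6.45
tool_pos: [0.567, 0.1846, 0.0647]
eef_rot: [0.975, 0.223, 0.0, 0.0]
force: [0.6, -1.4, -1.1]
gripper_width: 0.553
```

```bash
python3 lid.py
python3 - <<'E'
from h import *
print(env.get_obs()["force"])
E
```

```text
[0.56695565 0.18460719 0.0646702 ] [9.747e-01 2.234e-01 1.000e-04 0.000e+00]
8607 top z tool -0.010448099077739316 [[-0.0174 -0.0243 -0.0123]
 [ 0.0234  0.0208 -0.0061]] [array([-0.0014, -0.0008]), np.float64(0.0261)]
tilt [-0.19  0.42]
pot axis in tool [-0.0017  0.0009 -0.0013]
[-0.10333749 -0.20118836 -0.39793483]
```

Emit:
{"api": "step_arm", "payload": {
  "jaw": [0.045,0.045,0.045],
  "linear": [
    [0,0,0.001],
    [0,0,0.002],
    [0,0,0.002]
  ],
  "dr": [
    [0,0,0],
    [0,0,0],
    [0,0,0]
  ]
}}

```text
time_s: 6.88
tool_pos: [0.5679, 0.1845, 0.0635]
eef_rot: [0.975, 0.223, 0.001, 0.0]
force: [0.9, -1.3, 6.2]
gripper_width: 0.55
```

Emit:
{"api": "step_arm", "payload": {
  "jaw": [0.0919,0.0919,0.0919,0.0919,0.0919,0,0,0],
  "linear": [
    [0,0,-0.002],
    [0,0,-0.002],
    [0,0,-0.002],
    [0,0,-0.03],
    [0,0,-0.06],
    [0,0,-0.06],
    [0,0,-0.06],
    [0,0,-0.06]
  ],
  "dr": [
    [0,0,0],
    [0,0,0],
    [0,0,0],
    [0,0,0],
    [0,0,0],
    [0,0,0],
    [0,0,0],
    [0,0,0]
  ]
}}

```text
time_s: 7.88
tool_pos: [0.5661, 0.1842, 0.1213]
eef_rot: [0.975, 0.223, -0.001, 0.0]
force: [-0.1, -0.8, -0.2]
gripper_width: 0.698
```

```bash
cat > top.py <<'E'
from h import *
import sys
o=env.get_obs();T=o["tool_pos"];print(T,o["force"],o["gripper_width"])
w=env.get_image("wrist");cv2.imwrite("pics/%s.png"%sys.argv[1],w["color"]);C=cloud(w)
c0=np.array([.566,.184])
m=(C[...,2]>.058)&(C[...,2]<.085)&(np.hypot(*(C[...,:2]-c0).transpose(2,0,1))<.035)
P=C[m];z=np.median(P[:,2]);Q=P[np.abs(P[:,2]-z)<.003];A=np.c_[Q[:,:2],np.ones(len(Q))]
print(len(P),"ztop",z,"circ",cv2.minEnclosingCircle(Q[:,:2].astype(np.float32)),"tiltdeg",np.degrees(np.linalg.lstsq(A,Q[:,2],rcond=None)[0][:2]))
c=cv2.minEnclosingCircle(Q[:,:2].astype(np.float32))[0];print("tool",tool([*c,z]).round(4))
E
python3 top.py w4
```

```text
[0.56608037 0.18424177 0.12131329] [-0.11184056 -0.75324306 -0.15488093] 0.697830025836739
6954 ztop 0.07433718501453876 circ ((0.5658435225486755, 0.18450912833213806), 0.026050778105854988) tiltdeg [-0.53628746 -0.81840533]
tool [-0.0001 -0.0003  0.047 ]
```

View pics/w4.png

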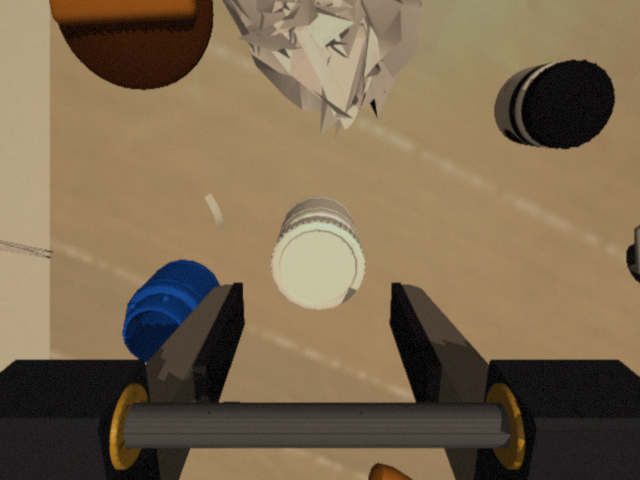

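Emit:
{"api": "step_arm", "payload": {
  "jaw": [0,0,0,0,0,0,0,0],
  "linear": [
    [0,0,0.01],
    [0,0,0.02],
    [0,0,0.03],
    [0,0,0.035],
    [0,0,0.035],
    [0,0,0.035],
    [0,0,0.035],
    [0,0,0.042]
  ],
  "dr": [
    [0,0,0],
    [0,0,0],
    [0,0,0],
    [0,0,0],
    [0,0,0],
    [0,0,0],
    [0,0,0],
    [0,0,0]
  ]
}}

```text
time_s: 8.93
tool_pos: [0.5675, 0.1848, 0.0811]
eef_rot: [0.975, 0.223, 0.001, -0.0]
force: [-0.5, 0.4, 0.4]
gripper_width: 0.004
```

Emit:
{"api": "step_arm", "payload": {
  "jaw": [0,0,0,0],
  "linear": [
    [0,0,0.003],
    [0,0,0.005],
    [0,0,0.006],
    [0,0,0.006]
  ],
  "dr": [
    [0,0,0],
    [0,0,0],
    [0,0,0],
    [0,0,0]
  ]
}}

```text
time_s: 9.43
tool_pos: [0.5674, 0.1849, 0.0756]
eef_rot: [0.975, 0.223, 0.001, 0.0]
force: [-0.6, -0.1, 6.9]
gripper_width: 0.002
```

Emit:
{"api": "step_arm", "payload": {
  "jaw": [0,0,0],
  "linear": [
    [0,0,0.001],
    [0,0,0.002],
    [0,0,0.002]
  ],
  "dr": [
    [0,0,0],
    [0,0,0],
    [0,0,0]
  ]
}}

```text
time_s: 9.8
tool_pos: [0.5679, 0.1852, 0.0734]
eef_rot: [0.975, 0.224, 0.001, -0.0]
force: [0.5, 0.7, 4.9]
gripper_width: 0.008
```

Emit:
{"api": "step_arm", "payload": {
  "jaw": [0,0,0,0],
  "linear": [
    [0,0,0.001],
    [0,0,0.002],
    [0,0,0.003],
    [0,0,0.003]
  ],
  "dr": [
    [0,0,0],
    [0,0,0],
    [0,0,0],
    [0,0,0]
  ]
}}

```text
time_s: 10.3
tool_pos: [0.5664, 0.1843, 0.0695]
eef_rot: [0.975, 0.223, -0.001, 0.0]
force: [-0.4, -1.2, 4.3]
gripper_width: 0.004
```

Emit:
{"api": "step_arm", "payload": {
  "jaw": [0,0,0,0],
  "linear": [
    [0,0,0.001],
    [0,0,0.002],
    [0,0,0.003],
    [0,0,0.003]
  ],
  "dr": [
    [0,0,0],
    [0,0,0],
    [0,0,0],
    [0,0,0]
  ]
}}

```text
time_s: 10.8
tool_pos: [0.567, 0.1846, 0.0694]
eef_rot: [0.975, 0.223, 0.0, 0.001]
force: [-8.9, -3.6, 25.2]
gripper_width: 0.003
```

Emit:
{"api": "step_arm", "payload": {
  "jaw": [0,0.075,0.075,0.075,0.075,0.075,0.075,0.075],
  "linear": [
    [0,0,-0.02],
    [0,0,-0.06],
    [0,0,-0.06],
    [0,0,-0.06],
    [0,0,-0.06],
    [0,0,-0.06],
    [0,0,-0.06],
    [0,0,-0.06]
  ],
  "dr": [
    [0,0,0],
    [0,0,10],
    [0,0,20],
    [0,0,25],
    [0,0,25],
    [0,0,25],
    [0,0,25],
    [0,0,25]
  ]
}}

```text
time_s: 11.8
tool_pos: [0.5669, 0.1846, 0.1264]
eef_rot: [1.0, 0.007, -0.0, -0.0]
force: [-0.1, 0.5, 0.3]
gripper_width: 0.745
```

```bash
python3 top.py w5
```

```text
[0.56685944 0.18455739 0.12642741] [-0.07214276  0.50106655  0.30390628] 0.7449215635386045
6203 ztop 0.06755118744513613 circ ((0.5653327703475952, 0.18325212597846985), 0.0260574072599411) tiltdeg [-0.24319353 -0.03279271]
tool [-0.0015  0.0013  0.0589]
```

View pics/w5.png

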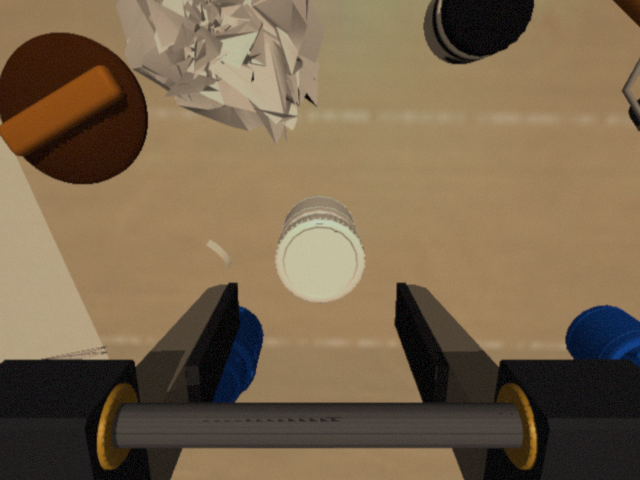

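The lid top is 7 mm lower than before and level, so it's home. Next I'll grip the pot.

Emit:
{"api": "step_arm", "payload": {
  "jaw": [0.075,0.075,0.075,0.075,0.075,0.04,0.04,0.04],
  "linear": [
    [-0.001,0.001,0.03],
    [-0.001,0.001,0.06],
    [-0.001,0.001,0.09],
    [-0.001,0.001,0.098],
    [-0.001,0.001,0.098],
    [-0.001,0.001,0.098],
    [-0.001,0.001,0.098],
    [-0.001,0.001,0.098]
  ],
  "dr": [
    [0,0,0],
    [0,0,0],
    [0,0,0],
    [0,0,0],
    [0,0,0],
    [0,0,0],
    [0,0,0],
    [0,0,0]
  ],
  "squeeze": 45
}}

```text
time_s: 12.85
tool_pos: [0.5665, 0.1836, 0.0295]
eef_rot: [1.0, 0.007, 0.001, -0.0]
force: [-0.7, -0.8, 3.1]
gripper_width: 0.554
```

Emit:
{"api": "step_arm", "payload": {
  "jaw": [0.04,0.04,0.04,0.04,0.04],
  "linear": [
    [0,0,0],
    [0,0,0],
    [0,0,0],
    [0,0,0],
    [0,0,0]
  ],
  "dr": [
    [0,0,0],
    [0,0,0],
    [0,0,0],
    [0,0,0],
    [0,0,0]
  ]
}}

```text
time_s: 13.48
tool_pos: [0.5665, 0.1837, 0.0295]
eef_rot: [1.0, 0.007, 0.001, -0.0]
force: [-0.3, -0.8, 6.3]
gripper_width: 0.555
```

Emit:
{"api": "step_arm", "payload": {
  "jaw": [0.04,0.04,0.04,0.04,0.04,0.04,0.04,0.04],
  "linear": [
    [0,0,-0.02],
    [0,0,-0.08],
    [0,0,-0.14],
    [-0.02,0.06,-0.16],
    [-0.05,0.12,-0.16],
    [-0.07,0.17,-0.16],
    [-0.08,0.225,-0.16],
    [-0.09,0.28,-0.16]
  ],
  "dr": [
    [0,0,0],
    [0,0,0],
    [0,0,0],
    [0,0,0],
    [0,0,0],
    [0,0,0],
    [0,0,0],
    [0,0,0]
  ]
}}

```text
time_s: 14.48
tool_pos: [0.4793, -0.0992, 0.1897]
eef_rot: [1.0, 0.007, 0.001, 0.0]
force: [1.1, -0.8, -1.3]
gripper_width: 0.553
```

Emit:
{"api": "step_arm", "payload": {
  "jaw": [0.04,0.04,0.04,0.04],
  "linear": [
    [-0.01,0.05,0],
    [-0.01,0.074,0],
    [-0.01,0.074,0],
    [-0.01,0.074,0]
  ],
  "dr": [
    [0,0,0],
    [0,0,0],
    [0,0,0],
    [0,0,0]
  ]
}}

```text
time_s: 14.98
tool_pos: [0.4711, -0.1703, 0.1889]
eef_rot: [1.0, 0.008, 0.0, -0.0]
force: [0.7, -0.2, -1.2]
gripper_width: 0.553
```

```bash
cat > cup.py <<'E'
from h import *
import sys
o=env.get_obs();T=o["tool_pos"];R=Ro.from_quat(o["eef_rot"]);print(T,o["force"],o["gripper_width"],"tilt",np.degrees(R.apply([0,0,1])[:2]).round(2))
w=env.get_image("wrist");cv2.imwrite("pics/%s.png"%sys.argv[1],w["color"]);C=cloud(w)
find(w,["cup_mouth"],1)
m=(C[...,2]>.107)&(C[...,2]<.118)&(np.hypot(C[...,0]-.531,C[...,1]+.17)<.045)
P=C[m]
if len(P)>20:
    c,r=cv2.minEnclosingCircle(P[:,:2].astype(np.float32))
    print(len(P),"z",np.percentile(P[:,2],[50,95]),"cup",c,r,"tool",tool([*c,.112]).round(4))
L=R.inv().apply((C-T).reshape(-1,3)); g=w["color"].min(2).reshape(-1)
k=(np.hypot(L[:,0],L[:,1])<.032)&(L[:,2]<-.03)&(L[:,2]>-.05)&(g>90); Q=L[k]
z=np.median(Q[:,2]);Q=Q[np.abs(Q[:,2]-z)<.003]; A=np.c_[Q[:,:2],np.ones(len(Q))]
print("pot top in tool",z,len(Q),cv2.minEnclosingCircle(Q[:,:2].astype(np.float32)),"tilt",np.degrees(np.linalg.lstsq(A,Q[:,2],rcond=None)[0][:2]).round(2))
E
python3 cup.py w6
```

```text
[ 0.47114823 -0.17032701  0.18891078] [ 0.70885758 -0.18864607 -1.21542431] 0.5529843060374926 tilt [0.02 0.04]
cup_mouth 0.72 [ 0.53  -0.171  0.095] [320. 148.]
2632 z [0.11064439 0.11230244] cup (0.5310957431793213, -0.1706325113773346) 0.03282739967107773 tool [0.0598 0.0016 0.0768]
pot top in tool -0.03806025042047413 14015 ((-0.0005256384029053152, -0.0005118874250911176), 0.025887340307235718) tilt [ 0.26 -0.01]
```

View pics/w6.png

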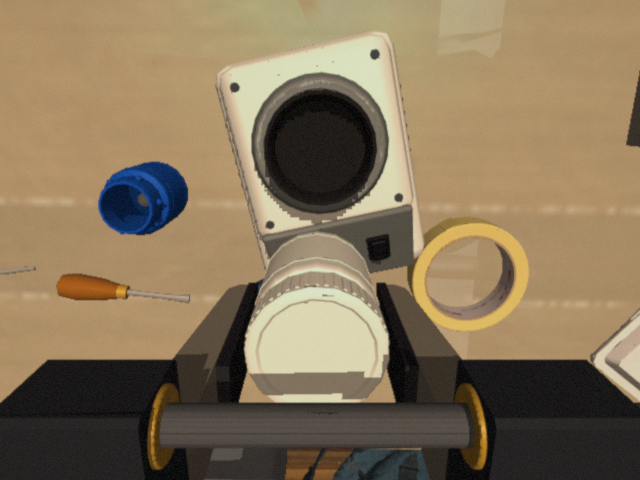

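Emit:
{"api": "step_arm", "payload": {
  "jaw": [0.04,0.04,0.04,0.04,0.04,0.04],
  "linear": [
    [0.04,0.002,0],
    [0.06,0.002,0.02],
    [0.06,0.002,0.037],
    [0.06,0.002,0.037],
    [0.06,0.002,0.037],
    [0.06,0.002,0.037]
  ],
  "dr": [
    [0,0,0],
    [0,0,0],
    [0,0,0],
    [0,0,0],
    [0,0,0],
    [0,0,0]
  ]
}}

```text
time_s: 15.82
tool_pos: [0.5311, -0.1732, 0.1525]
eef_rot: [1.0, 0.007, 0.001, 0.0]
force: [-0.2, 0.0, -1.3]
gripper_width: 0.552
```

```bash
python3 cup.py w7
```

```text
[ 0.53106718 -0.17317122  0.15247691] [-0.21406045  0.04494206 -1.29622685] 0.5521839607893251 tilt [ 0.07 -0.03]
cup_mouth 0.58 [ 0.552 -0.166  0.103] [304. 227.]
1679 z [0.11074299 0.11220182] cup (0.5321944952011108, -0.17065881192684174) 0.03276897966861725 tool [ 0.001  -0.0025  0.0403]
pot top in tool -0.038006240539619596 11581 ((-0.0005420527886599302, -0.00020679096633102745), 0.026203786954283714) tilt [0.16 0.04]
```

Emit:
{"api": "step_arm", "payload": {
  "jaw": [0.04,0.04,0.04,0.04,0.04,0.04],
  "linear": [
    [0.001,-0.002,0.003],
    [0.001,-0.002,0.008],
    [0.001,-0.002,0.013],
    [0.001,-0.002,0.018],
    [0.001,-0.002,0.021],
    [0.001,-0.002,0.021]
  ],
  "dr": [
    [0,0,0],
    [0,0,0],
    [0,0,0],
    [0,0,0],
    [0,0,0],
    [0,0,0]
  ]
}}

```text
time_s: 16.68
tool_pos: [0.5318, -0.1709, 0.1302]
eef_rot: [1.0, 0.007, -0.0, -0.0]
force: [0.8, 0.1, -2.2]
gripper_width: 0.555
```

Emit:
{"api": "step_arm", "payload": {
  "jaw": [0.04,0.04,0.04,0.04],
  "linear": [
    [0,0,0.002],
    [0,0,0.004],
    [0,0,0.006],
    [0,0,0.006]
  ],
  "dr": [
    [0,0,0],
    [0,0,0],
    [0,0,0],
    [0,0,0]
  ]
}}

```text
time_s: 17.18
tool_pos: [0.5321, -0.171, 0.1249]
eef_rot: [1.0, 0.007, 0.0, 0.0]
force: [-0.6, 0.8, 2.5]
gripper_width: 0.555
```

Emit:
{"api": "step_arm", "payload": {
  "jaw": [0.04,0.04,0.04,0.04,0.04,0.04],
  "linear": [
    [0,0,0.002],
    [0,0,0.004],
    [0,0,0.006],
    [0,0,0.008],
    [0,0,0.008],
    [0,0,0.008]
  ],
  "dr": [
    [0,0,0],
    [0,0,0],
    [0,0,0],
    [0,0,0],
    [0,0,0],
    [0,0,0]
  ]
}}

```text
time_s: 17.92
tool_pos: [0.5321, -0.171, 0.1175]
eef_rot: [1.0, 0.007, 0.0, 0.0]
force: [-4.8, 1.4, 9.8]
gripper_width: 0.551
```

```bash
cat > fin.py <<'E'
from h import *
import sys
o=env.get_obs();R=Ro.from_quat(o["eef_rot"]);T=o["tool_pos"];print(T,o["force"].round(1),o["gripper_width"])
w=env.get_image("wrist");C=cloud(w)
P=C[(np.hypot(C[...,0]-.5315,C[...,1]+.171)<.036)&(np.hypot(C[...,0]-.5315,C[...,1]+.171)>.0285)&(C[...,2]>.094)&(C[...,2]<.12)]
print("cup rim z",len(P),np.percentile(P[:,2],[25,50,90,95]).round(4))
P=C[(np.hypot(C[...,0]-.5315,C[...,1]+.171)<.02)&(C[...,2]>.13)&(C[...,2]<.18)]
z=np.median(P[:,2]);Q=P[abs(P[:,2]-z)<.003]
print("lid top z",len(P),z,"expected at 8mm .157; tilt",np.degrees(np.linalg.lstsq(np.c_[Q[:,:2],np.ones(len(Q))],Q[:,2],rcond=None)[0][:2]))
s=env.get_image("scene");u,v=pix(s,[.5315,-.171,.11]).astype(int)
cv2.imwrite("pics/%s.png"%sys.argv[1],np.hstack([cv2.resize(s["color"][v-50:v+50,u-50:u+50],(400,400)),w["color"][120:420,180:480][::1,::1].repeat(1,0).copy().__array__() if 0 else cv2.resize(w["color"][120:420,170:470],(400,400))]))
E
python3 fin.py f1
```

```text
[ 0.5321245  -0.17097845  0.11751249] [-4.8  1.4  9.8] 0.5513049145132267
cup rim z 1850 [0.1011 0.1028 0.1042 0.1165]
lid top z 8993 0.15547301742147598 expected at 8mm .157; tilt [-0.13327382  0.00528152]
```

View pics/f1.png

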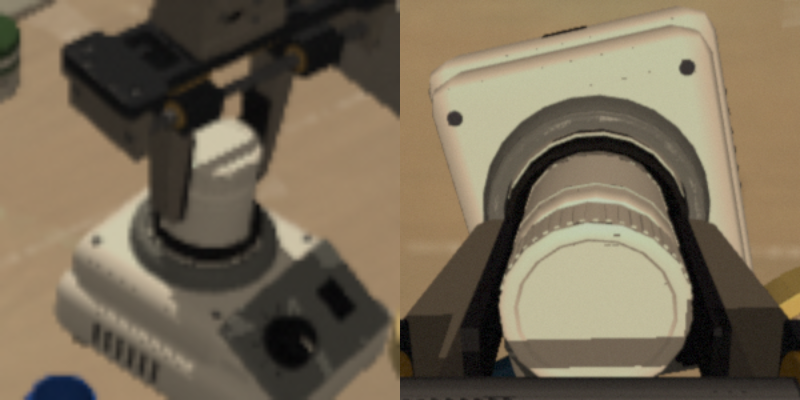

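Emit:
{"api": "step_arm", "payload": {
  "jaw": [0.04,0.04,0.04,0.04,0.04,0.04],
  "linear": [
    [0,0,0],
    [0,0,0],
    [0,0,0],
    [0,0,0],
    [0,0,0],
    [0,0,0]
  ],
  "dr": [
    [0,0,0],
    [0,0,0],
    [0,0,0],
    [0,0,0],
    [0,0,0],
    [0,0,0]
  ]
}}

```text
time_s: 18.77
tool_pos: [0.5321, -0.1709, 0.1175]
eef_rot: [1.0, 0.007, 0.0, 0.0]
force: [-4.8, 0.8, 8.8]
gripper_width: 0.554
```

```bash
python3 fin.py f2 && python3 -c "
from bench import env
print(env.hand_in())"
```

```text
[ 0.53213946 -0.17094403  0.11753649] [-4.8  0.8  8.8] 0.5541396640229923
cup rim z 1846 [0.1013 0.1029 0.1043 0.1168]
lid top z 9010 0.15550139647139166 expected at 8mm .157; tilt [-0.11612146 -0.05884098]
the job is handed in; nothing more can be done
None
```

The lid is snapped onto the white pot, and the closed pot stands in the mixer cup, held down about 8 mm with the grip still closed. I handed the job in at about 19 s of the 64 s; it returned no verdict.

**Lid:** pressing its top moved it down about 7 mm, then the force rose to about 25 N against a stop at 69.4 mm. Afterwards it measured level to within 0.3°.

**Pressed depth:** the cup rim read about 103 mm, against 111 mm at rest, so it is about 8 mm down. The lid top read 155.5 mm; correcting for this camera reading about 1.5 mm low gives 157 mm, as expected at 8 mm. The pot tilted about 0.1°, and the depth held steady over the last 0.85 s.

**Checks that disagreed slightly:**
- **Push force:** it read 9–10 N, or about 10–11 N allowing for the pot's weight. That suggests 6–7 mm rather than 8, still inside the 5–11 mm running range.
- **Sideways force:** about 5 N remains from the pot sitting against the cup.

I kept the gripper clear of the other things on the table, but took no final picture of the whole table to confirm none had moved.

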